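# Press a tight canister lid home with the bench screw press

## Task

The canister in the bench screw press has its tight lid only started. Fit the loose crank fully onto the square end of the press's screw, wind it round clockwise until the lid is fully home and the press goes firm (stop there, do not crush the canister), then wind it back about a turn so that the plate stands clear of the lid. Leave the crank seated on the screw and do not push the other things about.

Things in the scene. Friction and masses are not known exactly. Their poses are not given: they have to be found in the camera images.
- press: Green bench screw press, fixed: base 200 x 262 x 12 mm with a 2 mm rubber mat, two 22 mm columns 208 mm apart along y, a green cross beam 48 x 250 mm on top of them, its top 196 mm above the origin (end nuts to 213 mm). Origin: centre of the base's underside; x front to back, y along the beam, z up. Place and yaw vary.
- ram: Pressing plate, a steel disc 116 mm wide with an 8 mm soft rubber face, on a crosshead that slides on the columns. Origin: centre of the rubber's underside, which meets the lid. It moves only up and down, 16 mm per turn of the screw: clockwise (seen from above) drives it down, the other way lifts it. It starts 16 to 31 mm above the raised lid.
- spindle_tip (a point): Centre of the top of the upright screw. Its top 22 mm is a square, 14 mm across flats, the upper 2 mm tapering to 13 mm; below it a round shoulder 21 mm wide. The flats may point any way: this is not given, and this point's axes do not turn with the screw. The screw sinks and rises with the plate (tip always 111 mm above the ram's origin). Its own friction (0.12 N m) holds it still.
- crank: Loose dark steel crank, 0.31 kg, standing on its hub, z up, x along the arm to the knob. Origin: centre of the hub's underside (34 x 34 mm, 22 mm tall), the mouth of a blind square socket open downward, 16 mm across flats, 18 mm deep, flats parallel to x and y. Arm 17 mm wide, x = -34 to 74 mm, z = 22 to 30 mm. Over the hub a boss to grip, 25 mm (x) by 22 mm (y), z = 30 to 54 mm.
- knob_grip (a point): Point on the upright axis of the crank's black knob, 62 mm from the hub's axis, 60 mm above the crank's origin. The knob is a round sleeve 22 mm wide, z = 34 to 78 mm in the crank's frame, and spins freely on its pin: a hand holding it can go round without turning. Winding the free screw takes about 2 N here.
- socket_roof (a point): Centre of the roof of the crank's socket, 18 mm above the crank's origin. Fully seated, it rests on the tip of the screw (the two points coincide). On the other side from the knob the arm carries a round counterweight 32 mm wide, z = 17 to 35 mm in the crank's frame.
- canister: Black round canister, 162 mm wide, 97 mm tall with its lid home, 1.6 kg, standing under the plate on the press's mat (14 mm above the press's origin). Origin: centre of its underside, z up. It is crushed by more than 250 N from the plate (about 10 to 12 N at the knob).
- canister_lid (a joint): How far the lid stands above home (m): 0 fully home, 0.005 to 0.008 at the start. It slides down under about 25 N (1 N more at the knob). Once home it is solid: the plate's force climbs about 90 N for each further radian of the crank (about 3.5 N at the knob) as the rubber yields.
- timer: Bystander: white kitchen timer with a red knob, 62 x 62 x 51 mm, in front of the press. Origin: centre of its underside.
- tape: Bystander: roll of brown tape lying flat, 96 mm wide, 25 mm tall. Origin: centre of its underside.
- tub_bottle: Bystander: white plastic tub lying on its side, 149 x 85 x 85 mm, behind the crank. Origin: below its middle, on the table.

How it is judged:
By the outcome, as a careful person would: the job done as asked, in the order asked, and still so for the second after the job is handed in, with the robot touching nothing.
It also fails if it takes over 72 s, if anything falls off the work surface, if the arm or the gripper's body presses on something with over 40 N, if the wrist force passes 120 N, or if a joint passes its speed limit or range.

## Robot

A 6-joint arm with a two-finger parallel gripper is mounted at the origin on a cart in front of the work surface, level with it; the furniture and walls round the work are solid. World frame = base frame: x ahead of the robot, y to its left, z up, the work surface at z = 0. Lengths are in m, angles in rad, forces in N, time in s.
With the tool pointing down it reaches from about 0.375 to 0.9 m from the base axis. Payload 3.1 kg.
Tool frame: the origin (TCP) lies on the front face of the gripper's body, between the roots of the fingers; the fingertips stand 73 mm ahead of it and the grasp point (between the pads) lies 54 mm ahead of it (manip.tips_ahead is the distance from the TCP to the fingertips, in m); z points along the fingers, y is the line along which they close (so a half turn about z gives the same grasp; the last joint's range is limited). The gripper opens to 85 mm and grips with 20 to 120 N. Pads are 22 mm wide; open, the fingers measure 114 mm over their backs; the gripper's body (76 mm by 85 mm) begins 54 mm behind the grasp point. The pads swing forward as they close: fully open they stand 13 mm farther back than shut.
Start: joints at [-1.47, 0.527, 1.433, -0, 1.181, -0.178], TCP at [0.173, -0.601, 0.304] pointing down, gripper open.
Joint ranges: [-3.08, 3.08], [-0.75, 2.2], [0.22, 2.44], [-1.43, 4.57], [0, 2.65], [-2.85, 2.85]. Speed limits (rad/s): [2.79, 2.79, 3.14, 3.14, 3.14, 3.14].

## Interface

Orientations are given as a unit quaternion [x, y, z, w].
In Python, from station import sense, eyes, workorder, manip gives the robot as it stands.
- The arm moves only by the shell command python3 -m inch 'ROWS' [OPENING] [FORCE]. ROWS is JSON, a list of rows, each an object of numbers: "dx", "dy", "dz": the shift along the tool's x, y, z in cm; "wx", "wy", "wz": the turn, a rotation vector about the tool's x, y, z in degrees. In form: [{"dx": .., "dy": .., "dz": .., "wx": .., "wy": .., "wz": ..}, ...]. A call has 1 to 10 rows; each row shifts and turns the commanded pose from where the row before left it, along the tool's axes as they then stand; what a row does not reach is not made up. A row lasts 1/8 s, in which the tool goes at most 62.5 mm and 10.7 degrees, less where a joint would pass 70% of its speed; a pose out of reach is approached as far as the arm can. A call with a gripper value outside its range is refused whole. OPENING is the opening, from 0 (shut) to 1 (fully open), set as the call begins (- or left out, the last holds). The fingers move at their own pace and stop on an object; FORCE is the grip in N (left out, the last holds). Time passes only in rows, so rows that do not move let the fingers close. It gives the time, the measured TCP pose, the force, the opening and the grip force at its end, in the units of the state.
- sense(): the state, without advancing time (a new reading comes with each control period).
- eyes.snapshot(name): name is "scene" or "top" or "wrist"; returns the picture (420x560x3 uint8, red, green, blue); there is no depth.
- eyes.camera_params(name): a dict with "fx", "fy", "cx", "cy" (pixels), "rvec" (rotation vector, rad) and "tvec" (3), from world to camera coordinates, as OpenCV has them. Camera axes: x right, y down, z forward; pixel columns grow to the right and rows downward; lengths in m; the calibration is good to about 2 mm. A picture is of the moment at which its call begins: read the wrist's pose just before it. camera_params takes no time and is no camera call; for the wrist camera it gives the pose at the moment of the call.
- workorder.sign_off(): hands the job in; it is judged then, once.
The state is a dict: "t": time; "q": joint angles; "qd": joint speeds; "tau": joint torques, N m; "tcp_pos": TCP position; "tool_rot": TCP orientation; "force": force on the tool from outside, world axes, zero at the start; "ft_torque": the same for the moment, N m; "finger_gap": opening from 0.0 (shut) to 1.0 (fully open); "gripper_force": force on a finger pad.
Only numpy, scipy, OpenCV 4.12 (cv2) and the standard library are available. Lean on these libraries where they do the work, as an engineer would, in place of code of your own. Each camera call takes 0.05 s, during which the arm holds its last target. There are 200 camera calls.

## Working session

There is one attempt and no reset: what is moved stays moved. The work goes in short steps, Python scripts to look and compute and a shell command to move; the robot and the scene stay as the last step left them, time stands still between calls to the robot, and variables do not carry over. Pictures are saved under pics/ and viewed, at most 10 in all, crops included, and the job is handed in when it is done.

```bash
ls; mkdir -p pics; python3 - <<'E'
from station import sense, eyes, workorder, manip
import cv2, numpy as np
s=sense(); print(s['t'],s['tcp_pos'],s['tool_rot'],manip.tips_ahead)
for n in ('scene','top'):
    im=eyes.snapshot(n); cv2.imwrite(f'pics/{n}0.png',im[:,:,::-1]); p=eyes.camera_params(n); print(n,p)
a=cv2.imread('pics/scene0.png');b=cv2.imread('pics/top0.png')
E
```

```text
pics
0.0 [ 0.17254543 -0.60012372  0.30291281] [ 9.90230735e-01  1.39434084e-01  4.85457823e-05 -1.10670904e-03] 0.0726
scene {'fx': 502.48345042048896, 'fy': 502.48345042048896, 'cx': 280.47844991036885, 'cy': 214.9458629437895, 'rvec': array([ 1.41950326, -2.13937873,  0.85606975]), 'tvec': array([0.19977734, 0.50732093, 1.03852338])}
top {'fx': 485.9695770276679, 'fy': 485.9695770276679, 'cx': 279.66310208054017, 'cy': 209.48932941719448, 'rvec': array([ 2.12410345, -2.13549296,  0.16026191]), 'tvec': array([0.00909688, 0.58604364, 1.43333812])}
```

View pics/scene0.png

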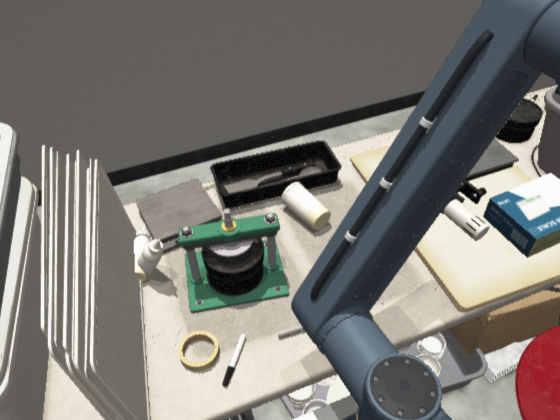

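View pics/top0.png

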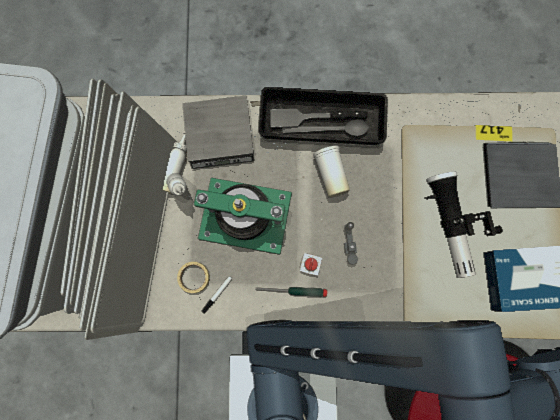

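The top view shows the press at about (240,205), the crank at (350,243), the timer at (311,263), the tub at (331,170) and the tape at (193,277). In the scene view the press screw is at (228,215), and the arm hides the crank.

```bash
cat > h.py <<'E'
from station import sense, eyes, workorder, manip
import cv2, numpy as np
from scipy.spatial.transform import Rotation as R
def cam(n):
    p=eyes.camera_params(n); return p,R.from_rotvec(np.ravel(p['rvec'])).as_matrix(),np.ravel(p['tvec'])
def ray(c,u,v):
    p,M,t=c; d=M.T@np.array([(u-p['cx'])/p['fx'],(v-p['cy'])/p['fy'],1.]); return -M.T@t,d
def onz(c,u,v,z):
    o,d=ray(c,u,v); return o+d*(z-o[2])/d[2]
def tri(r1,r2):
    A=[];b=[]
    for o,d in (r1,r2):
        d=d/np.linalg.norm(d);P=np.eye(3)-np.outer(d,d);A.append(P);b.append(P@o)
    return np.linalg.solve(sum(A),sum(b))
def proj(c,X):
    p,M,t=c; x=M@np.asarray(X)+t; return np.array([p['fx']*x[0]/x[2]+p['cx'],p['fy']*x[1]/x[2]+p['cy']])
def tool(dw):  # world shift (m) -> tool cm
    s=sense(); return np.round(R.from_quat(s['tool_rot']).inv().apply(dw)*100,2)
E
python3 - <<'E'
from h import *
c=cam('top'); cs=cam('scene')
print('crank ends',onz(c,349,226,.05),onz(c,351,262,.03),onz(c,350,243,.04))
print('spindle',tri(ray(c,240,204),ray(cs,228,210)), 'beam ends',onz(c,202,198,.2),onz(c,277,212,.2))
for n,u,v in(('timer',311,262),('tub',331,170),('tape',193,277)):print(n,onz(c,u,v,.03))
s=sense();print(R.from_quat(s['tool_rot']).as_matrix().round(3)); w=cam('wrist'); print(w[0]['fx'],-w[1].T@w[2],w[1].round(2))
b=cv2.imread('pics/top0.png')[150:310,180:380]; cv2.imwrite('pics/c1.png',cv2.resize(b,None,fx=3.7,fy=3.7,interpolation=cv2.INTER_CUBIC))
E
```

```text
crank ends [ 0.53384927 -0.20337198  0.05      ] [ 0.42662538 -0.20900521  0.03      ] [ 0.48330754 -0.20627156  0.04      ]
spindle [0.56841882 0.10953147 0.25294788] beam ends [0.59438454 0.21730299 0.2       ] [0.55408782 0.0112469  0.2       ]
timer [ 0.42722841 -0.08806163  0.03      ]
tub [ 0.71305793 -0.15469059  0.03      ]
tape [0.38383229 0.26921214 0.03      ]
[[ 0.961  0.276 -0.   ]
 [ 0.276 -0.961  0.002]
 [ 0.    -0.002 -1.   ]]
377.9541802225808 [ 0.23974577 -0.58042235  0.37256685] [[ 0.28 -0.96 -0.  ]
 [-0.92 -0.27  0.27]
 [-0.26 -0.07 -0.96]]
```

View pics/c1.png

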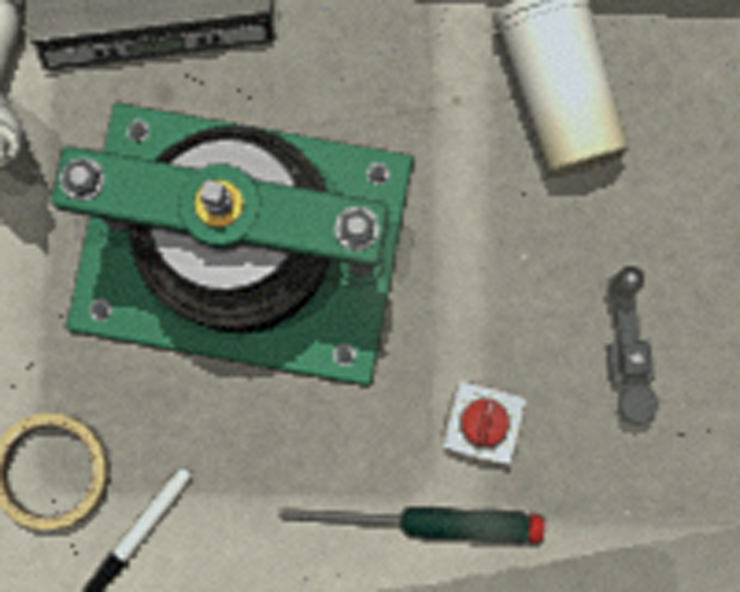

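The crop shows the crank knob at top pixel ≈(350,225.7), the boss at (352,246.5) and the counterweight at (352,260). The crank arm points away from the robot. The press screw is at (239,204).

```bash
python3 - <<'E'
from h import *
c=cam('top')
k=onz(c,350,225.7,.078);b=onz(c,352.2,246.5,.054);w=onz(c,352.2,260.2,.035)
print(k,b,w,np.degrees(np.arctan2(*(k-b)[1::-1])),np.degrees(np.arctan2(*(b-w)[1::-1])))
s=sense(); print(tool(np.array([b[0]-.015,b[1],.26])-s['tcp_pos']))
E
```

```text
[ 0.53109607 -0.20271111  0.078     ] [ 0.47145528 -0.21071368  0.054     ] [ 0.43173791 -0.21211017  0.035     ] 7.642271047335311 2.0137284981512042
[ 38.04 -29.58   4.37]
```

```bash
python3 -m inch '[{"dx":3.8,"dy":-2.96,"dz":0.44},{"dx":3.8,"dy":-2.96,"dz":0.44},{"dx":3.8,"dy":-2.96,"dz":0.44},{"dx":3.8,"dy":-2.96,"dz":0.44},{"dx":3.8,"dy":-2.96,"dz":0.44},{"dx":3.8,"dy":-2.96,"dz":0.44},{"dx":3.8,"dy":-2.96,"dz":0.44},{"dx":3.8,"dy":-2.96,"dz":0.44},{"dx":3.8,"dy":-2.96,"dz":0.44},{"dx":3.8,"dy":-2.96,"dz":0.44}]' 1; python3 -m inch '[{},{}]'
python3 - <<'E'
from h import *
c=cam('wrist');im=eyes.snapshot('wrist');cv2.imwrite('pics/w1.png',im[:,:,::-1])
s=sense();print(s['tcp_pos'],R.from_quat(s['tool_rot']).as_matrix().round(3),s['q'].round(2) if hasattr(s['q'],'round') else s['q'])
import pickle;pickle.dump(c,open('w1.pkl','wb'))
E
```

```text
[ 0.17259262 -0.60023202  0.30313259] [[ 0.961  0.276 -0.   ]
 [ 0.276 -0.961  0.002]
 [ 0.    -0.002 -1.   ]] [-1.47  0.53  1.43 -0.    1.18 -0.18]invalid input at $[0]: expected keys dx, dy, dz, wx, wy, wz
invalid input at $[0]: expected keys dx, dy, dz, wx, wy, wz
```

View pics/w1.png

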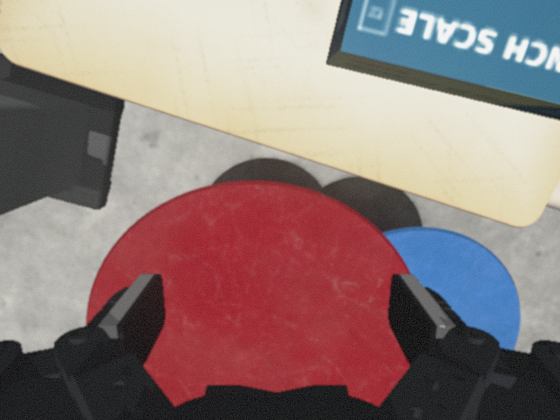

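All six keys are needed in every row, so the arm has not moved. The wrist view shows only the cart and the fingers (tips near rows 280-340).

```bash
python3 -m inch '[{"dx":3.8,"dy":-2.96,"dz":0.44,"wx":0,"wy":0,"wz":0},{"dx":3.8,"dy":-2.96,"dz":0.44,"wx":0,"wy":0,"wz":0},{"dx":3.8,"dy":-2.96,"dz":0.44,"wx":0,"wy":0,"wz":0},{"dx":3.8,"dy":-2.96,"dz":0.44,"wx":0,"wy":0,"wz":0},{"dx":3.8,"dy":-2.96,"dz":0.44,"wx":0,"wy":0,"wz":0},{"dx":3.8,"dy":-2.96,"dz":0.44,"wx":0,"wy":0,"wz":0},{"dx":3.8,"dy":-2.96,"dz":0.44,"wx":0,"wy":0,"wz":0},{"dx":3.8,"dy":-2.96,"dz":0.44,"wx":0,"wy":0,"wz":0},{"dx":3.8,"dy":-2.96,"dz":0.44,"wx":0,"wy":0,"wz":0},{"dx":3.8,"dy":-2.96,"dz":0.44,"wx":0,"wy":0,"wz":0}]' 1; python3 -m inch '[{"dx":0,"dy":0,"dz":0,"wx":0,"wy":0,"wz":5},{"dx":0,"dy":0,"dz":0,"wx":0,"wy":0,"wz":4},{"dx":0,"dy":0,"dz":0,"wx":0,"wy":0,"wz":0}]'
python3 - <<'E'
from h import *
c=cam('wrist');im=eyes.snapshot('wrist');cv2.imwrite('pics/w2.png',im[:,:,::-1])
s=sense();print(s['t'],s['tcp_pos'],R.from_quat(s['tool_rot']).as_matrix().round(3),np.round(s['q'],2))
import pickle;pickle.dump(c,open('w2.pkl','wb'))
E
```

```text
t: 1.4
tcp_pos: [0.4569, -0.2099, 0.2597]
tool_rot: [0.99, 0.139, 0.0, 0.0]
force: [0.7, -1.0, 0.1]
finger_gap: 1.0
gripper_force: 0.0
t: 1.78
tcp_pos: [0.4561, -0.2109, 0.2597]
tool_rot: [0.998, 0.062, -0.0, -0.0]
force: [0.3, 0.3, -0.4]
finger_gap: 1.003
gripper_force: 0.0
1.825 [ 0.45605261 -0.21114095  0.25977794] [[ 0.992  0.124 -0.   ]
 [ 0.124 -0.992  0.   ]
 [-0.    -0.    -1.   ]] [-0.66  0.43  1.78 -0.    0.93  0.79]
```

View pics/w2.png

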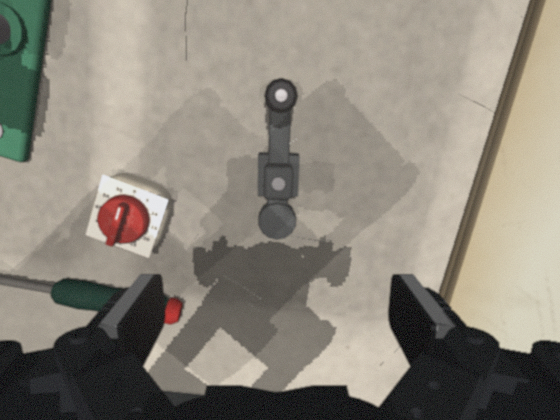

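The wrist view shows the crank's knob top at (281,95), the boss top at (278,184) and the counterweight at (277,220). The timer is clear, to the left.

```bash
python3 - <<'E'
from h import *
import pickle
c=pickle.load(open('w2.pkl','rb'))
k=onz(c,281,95,.078);b=onz(c,278.5,184,.054);w=onz(c,277,221,.035)
print(k,b,w,np.degrees(np.arctan2(*(k-b)[1::-1])),np.degrees(np.arctan2(*(k-w)[1::-1])),np.linalg.norm((k-b)[:2]))
s=sense();print(tool(np.r_[b[:2],.045+.054]-s['tcp_pos']))
E
```

```text
[ 0.53247884 -0.20407411  0.078     ] [ 0.47048815 -0.21043196  0.054     ] [ 0.43614586 -0.21364873  0.035     ] 5.855859561761017 5.676035691298239 0.062315865511964434
[ 1.45  0.11 16.08]
```

```bash
python3 -m inch '[{"dx":1.45,"dy":0.1,"dz":3,"wx":0,"wy":0,"wz":1.3},{"dx":0,"dy":0,"dz":4,"wx":0,"wy":0,"wz":0},{"dx":0,"dy":0,"dz":4,"wx":0,"wy":0,"wz":0},{"dx":0,"dy":0,"dz":3.5,"wx":0,"wy":0,"wz":0},{"dx":0,"dy":0,"dz":1.7,"wx":0,"wy":0,"wz":0},{"dx":0,"dy":0,"dz":0,"wx":0,"wy":0,"wz":0}]'; python3 -m inch '[{"dx":0,"dy":0,"dz":0,"wx":0,"wy":0,"wz":0},{"dx":0,"dy":0,"dz":0,"wx":0,"wy":0,"wz":0},{"dx":0,"dy":0,"dz":0,"wx":0,"wy":0,"wz":0},{"dx":0,"dy":0,"dz":0,"wx":0,"wy":0,"wz":0},{"dx":0,"dy":0,"dz":0,"wx":0,"wy":0,"wz":0},{"dx":0,"dy":0,"dz":0,"wx":0,"wy":0,"wz":0}]' 0 60
```

```text
t: 2.58
tcp_pos: [0.4702, -0.2104, 0.0971]
tool_rot: [0.999, 0.05, -0.001, -0.001]
force: [0.1, -0.2, -0.0]
finger_gap: 1.003
gripper_force: 0.0
t: 3.32
tcp_pos: [0.471, -0.2106, 0.0988]
tool_rot: [0.999, 0.05, 0.001, 0.0]
force: [-0.3, 0.5, 5.4]
finger_gap: 0.252
gripper_force: 59.9
```

```bash
python3 -m inch '[{"dx":0,"dy":0,"dz":-3,"wx":0,"wy":0,"wz":0},{"dx":0,"dy":0,"dz":-5,"wx":0,"wy":0,"wz":0},{"dx":0,"dy":0,"dz":-5,"wx":0,"wy":0,"wz":0},{"dx":0,"dy":0,"dz":-5,"wx":0,"wy":0,"wz":0},{"dx":1,"dy":-3.9,"dz":-2.4,"wx":0,"wy":0,"wz":0},{"dx":1,"dy":-3.9,"dz":-2.4,"wx":0,"wy":0,"wz":0},{"dx":1,"dy":-3.9,"dz":-2.4,"wx":0,"wy":0,"wz":0},{"dx":1,"dy":-3.9,"dz":-2.4,"wx":0,"wy":0,"wz":0},{"dx":1,"dy":-3.9,"dz":-2.4,"wx":0,"wy":0,"wz":0},{"dx":1,"dy":-3.9,"dz":-2.4,"wx":0,"wy":0,"wz":0}]'; python3 -m inch '[{"dx":0,"dy":0,"dz":0,"wx":0,"wy":0,"wz":0},{"dx":0,"dy":0,"dz":0,"wx":0,"wy":0,"wz":0}]'
python3 - <<'E'
from h import *
s=sense();c=cam('wrist');im=eyes.snapshot('wrist');cv2.imwrite('pics/w3.png',im[:,:,::-1])
print(s['t'],s['tcp_pos'],R.from_quat(s['tool_rot']).as_matrix().round(3),np.round(s['q'],2))
import pickle;pickle.dump(c,open('w3.pkl','wb'))
E
```

```text
t: 4.58
tcp_pos: [0.5061, 0.0298, 0.4218]
tool_rot: [0.999, 0.05, -0.001, -0.0]
force: [0.4, -0.6, -2.2]
finger_gap: 0.242
gripper_force: 59.8
t: 4.82
tcp_pos: [0.5061, 0.0283, 0.4208]
tool_rot: [0.999, 0.05, -0.001, 0.0]
force: [0.1, -0.4, -3.2]
finger_gap: 0.247
gripper_force: 59.9
4.825 [0.50607625 0.02829862 0.42082933] [[ 0.995  0.1   -0.003]
 [ 0.1   -0.995 -0.   ]
 [-0.003  0.    -1.   ]] [-0.16  0.24  1.56 -0.    1.34  1.31]
```

View pics/w3.png

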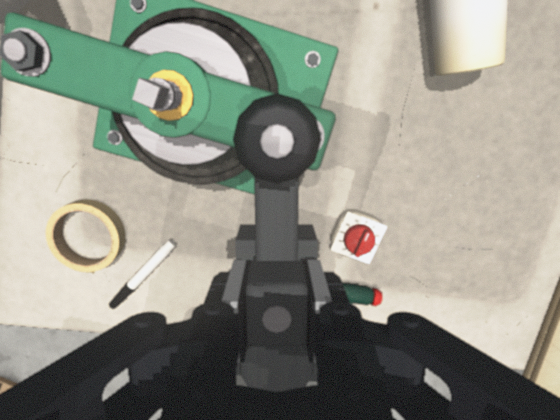

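The wrist view shows the bright, rotated square screw tip near (150,94), with the yellow collar at (172,95). The crank is held straight. I'll zoom in on the tip for its corners.

```bash
python3 - <<'E'
from h import *
a=cv2.imread('pics/w3.png')[64:124,120:200]; cv2.imwrite('pics/c3.png',cv2.resize(a,None,fx=10,fy=10,interpolation=cv2.INTER_CUBIC))
E
```

```text
(no output)
```

View pics/c3.png

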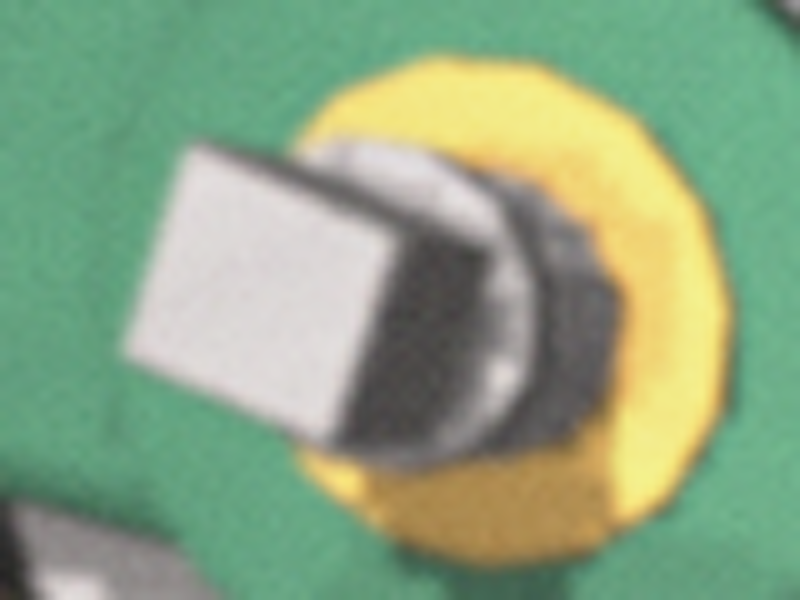

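The tip's top-face corners in the crop are (190,148), (395,240), (335,443) and (125,350).

```bash
python3 - <<'E'
from h import *
import pickle
c=pickle.load(open('w3.pkl','rb'));ct=cam('top');cs=cam('scene')
q=np.array([(190,148),(395,240),(335,443),(125,350)])/10.+[120,64]-.45
m=q.mean(0); r=ray(c,*m)
print('cam',r[0])
for uv in((237.6,201.4),(238.5,202)): print('tri top',tri(r,ray(ct,*uv)))
print('tri scene',tri(r,ray(cs,227,210)))
for z in(.243,.252,.261):
    P=np.array([onz(c,u,v,z) for u,v in q]);e=np.roll(P,-1,0)-P
    print(z,P.mean(0),np.linalg.norm(e,axis=1),np.degrees(np.arctan2(e[:,1],e[:,0]))%90)
X=np.array([.5695,.1115,.2]);print([ (proj(ct,[.571,.11,z]),proj(cs,[.571,.11,z])) for z in (.245,.26)])
a=cv2.imread('pics/scene0.png')[195:240,200:256];b=cv2.imread('pics/top0.png')[185:225,215:265]
o=np.vstack([cv2.resize(x,(560,300),interpolation=cv2.INTER_CUBIC) for x in(a,b)]);cv2.imwrite('pics/c4.png',o)
E
```

```text
cam [0.57574975 0.03606803 0.49015429]
tri top [0.57466378 0.11396983 0.25297067]
tri top [0.5736442  0.11218046 0.25560818]
tri scene [0.57422406 0.11393967 0.25007644]
0.243 [0.5747003  0.11735799 0.243     ] [0.01331693 0.01305718 0.01381279 0.01303169] [71.86283381 74.10171746 71.79841769 71.92542079]
0.252 [0.57473852 0.11439786 0.252     ] [0.012832   0.01258171 0.01330981 0.01255715] [71.86283381 74.10171746 71.79841769 71.92542079]
0.261 [0.57477673 0.11143773 0.261     ] [0.01234707 0.01210624 0.01280682 0.01208261] [71.86283381 74.10171746 71.79841769 71.92542079]
[(array([239.34322462, 203.24285259]), array([228.70073196, 211.77271404])), (array([238.79387802, 202.23574572]), array([228.12891583, 207.34301384]))]
```

View pics/c4.png

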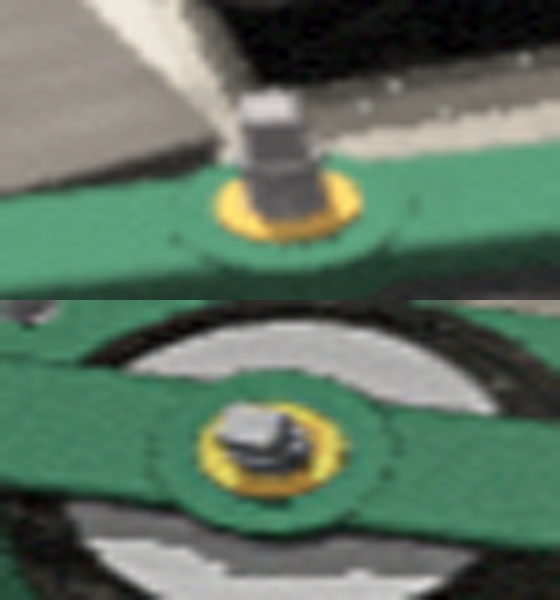

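Top view in the crop puts the tip at full-picture (237.3,201.7), and scene puts it at (227,210.8). That gives a tip near (0.574, 0.114, 0.252) with flats at −18° (mod 90°). I'll turn the crank to −18° and take one closer look.

```bash
python3 -m inch '[{"dx":-0.6,"dy":-3.2,"dz":1,"wx":0,"wy":0,"wz":0},{"dx":-0.6,"dy":-3.2,"dz":1,"wx":0,"wy":0,"wz":0},{"dx":0,"dy":0,"dz":0,"wx":0,"wy":0,"wz":8},{"dx":0,"dy":0,"dz":0,"wx":0,"wy":0,"wz":8},{"dx":0,"dy":0,"dz":0,"wx":0,"wy":0,"wz":8},{"dx":0,"dy":0,"dz":0,"wx":0,"wy":0,"wz":0},{"dx":0,"dy":0,"dz":0,"wx":0,"wy":0,"wz":0}]'
python3 - <<'E'
from h import *
s=sense();c=cam('wrist');im=eyes.snapshot('wrist');cv2.imwrite('pics/w4.png',im[:,:,::-1])
print(s['t'],s['tcp_pos'],R.from_quat(s['tool_rot']).as_matrix().round(3),np.round(s['q'],2))
import pickle;pickle.dump((c,s),open('w4.pkl','wb'))
u,v=proj(c,[.5745,.1142,.252]);print(u,v)
# crop around the tip, x6, above the crank view
u,v=int(u),int(v);a=im[max(v-40,0):v+40,max(u-50,0):u+50,::-1];print(max(v-40,0),max(u-50,0))
b=im[60:360,190:370,::-1]
A=cv2.resize(a,(500,400),interpolation=cv2.INTER_CUBIC);B=cv2.resize(b,(300,500),interpolation=cv2.INTER_CUBIC)
o=np.zeros((500,800,3),np.uint8);o[:400,:500]=A;o[:,500:]=B;cv2.imwrite('pics/c5.png',o)
E
```

```text
t: 5.75
tcp_pos: [0.4885, 0.0901, 0.4013]
tool_rot: [0.987, -0.158, -0.001, 0.0]
force: [0.1, -0.3, -2.4]
finger_gap: 0.242
gripper_force: 60.0
5.75 [0.48846205 0.09010377 0.40128218] [[ 0.95  -0.313 -0.001]
 [-0.313 -0.95  -0.   ]
 [-0.001  0.001 -1.   ]] [-0.04  0.24  1.61 -0.    1.29  1.85]
187.26388639665237 97.28744212477702
57 137
```

View pics/c5.png

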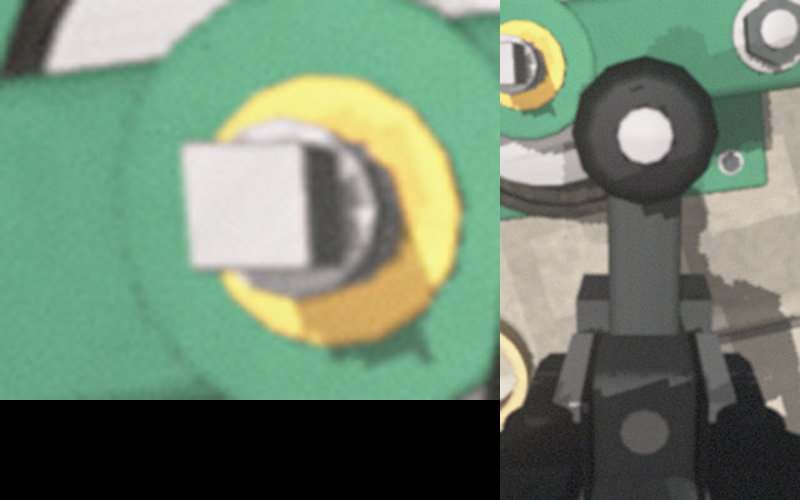

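The crop gives the tip-face corners at (183,145), (303,147), (309,267) and (192,270), so its edges are nearly aligned with the tool. In the right panel the knob top is at full-picture (277,141) and the boss dot at (276.4,319).

```bash
python3 - <<'E'
from h import *
import pickle
c3=pickle.load(open('w3.pkl','rb'));c,s=pickle.load(open('w4.pkl','rb'))
q=np.array([(183,145),(303,147),(309,267),(192,270)])/5.+[137,57]-.4
q3=(np.array([(190,148),(395,240),(335,443),(125,350)])/10.+[120,64]-.45).mean(0)
m=q.mean(0); r=ray(c,*m);print(m,r[0])
print('tri34',tri(r,ray(c3,*q3)),'tri top',tri(r,ray(cam('top'),237.3,201.7)),'scene',tri(r,ray(cam('scene'),227,210.6)))
M=R.from_quat(s['tool_rot'])
for z in(.248,.252,.256):
    P=np.array([onz(c,u,v,z) for u,v in q]);e=np.roll(P,-1,0)-P
    print(z,P.mean(0),np.linalg.norm(e,axis=1),np.degrees(np.arctan2(e[:,1],e[:,0]))%90)
z0=s['tcp_pos'][2]-.0988
k=onz(c,277,141,z0+.078);b=onz(c,276.4,319,z0+.054)
print('hub rel tcp (tool)',M.inv().apply(b-s['tcp_pos']),'knob',M.inv().apply(k-s['tcp_pos']),np.degrees(np.arctan2(*(k-b)[1::-1])))
E
```

```text
[185.95  98.05] [0.55493091 0.06925882 0.47070476]
tri34 [0.57478464 0.11608737 0.24693234] tri top [0.57419936 0.11496461 0.25151627] scene [0.5740299  0.11446662 0.24836767]
0.248 [0.57465474 0.11589615 0.248     ] [0.01339162 0.01293837 0.01331798 0.01347779] [70.82983424 71.47116738 73.14623686 71.80485484]
0.252 [0.57430048 0.11505849 0.252     ] [0.01315109 0.01270598 0.01307878 0.01323572] [70.82983424 71.47116738 73.14623686 71.80485484]
0.256 [0.57394622 0.11422084 0.256     ] [0.01291057 0.01247359 0.01283957 0.01299364] [70.82983424 71.47116738 73.14623686 71.80485484]
hub rel tcp (tool) [-0.00031082 -0.00080168  0.04480005] knob [ 0.06169815 -0.00067047  0.02071786] -18.34270274684439
```

```bash
python3 -m inch '[{"dx":3.7,"dy":-2.5,"dz":0,"wx":0,"wy":0,"wz":0},{"dx":3.7,"dy":-2.5,"dz":0,"wx":0,"wy":0,"wz":0},{"dx":0,"dy":0,"dz":2,"wx":0,"wy":0,"wz":0},{"dx":0,"dy":0,"dz":1.7,"wx":0,"wy":0,"wz":0},{"dx":0,"dy":0,"dz":0,"wx":0,"wy":0,"wz":0},{"dx":0,"dy":0,"dz":0,"wx":0,"wy":0,"wz":0}]'
python3 -c "
from h import *
s=sense();print(s['tcp_pos'],s['force'],R.from_quat(s['tool_rot']).as_matrix()[:2,0],s['q'])
print(tool(np.array([.5744,.1144,.348])-s['tcp_pos']))"
```

```text
t: 6.55
tcp_pos: [0.5749, 0.115, 0.3655]
tool_rot: [0.987, -0.159, 0.001, -0.0]
force: [0.2, -0.1, -1.9]
finger_gap: 0.245
gripper_force: 60.0
[0.57492792 0.11499789 0.36552647] [ 0.20745944 -0.12356442 -1.93866163] [ 0.94967093 -0.31324763] [6.94552933e-03 4.09996584e-01 1.45810701e+00 9.21567779e-06
 1.27240964e+00 1.89635000e+00]
[-0.03  0.07  1.75]
```

```bash
python3 -m inch '[{"dx":-0.03,"dy":0.06,"dz":1.0,"wx":0,"wy":0,"wz":0},{"dx":0,"dy":0,"dz":0.3,"wx":0,"wy":0,"wz":0},{"dx":0,"dy":0,"dz":0.3,"wx":0,"wy":0,"wz":0},{"dx":0,"dy":0,"dz":0.2,"wx":0,"wy":0,"wz":0},{"dx":0,"dy":0,"dz":0.2,"wx":0,"wy":0,"wz":0},{"dx":0,"dy":0,"dz":0,"wx":0,"wy":0,"wz":0}]'
```

```text
t: 7.3
tcp_pos: [0.5741, 0.1147, 0.3448]
tool_rot: [0.987, -0.159, -0.0, 0.0]
force: [-0.4, 0.4, -3.2]
finger_gap: 0.244
gripper_force: 60.0
```

```bash
python3 -m inch '[{"dx":0,"dy":0,"dz":0.3,"wx":0,"wy":0,"wz":0},{"dx":0,"dy":0,"dz":0.3,"wx":0,"wy":0,"wz":0},{"dx":0,"dy":0,"dz":0,"wx":0,"wy":0,"wz":0}]';python3 -m inch '[{"dx":0,"dy":0,"dz":0.3,"wx":0,"wy":0,"wz":0},{"dx":0,"dy":0,"dz":0.2,"wx":0,"wy":0,"wz":0},{"dx":0,"dy":0,"dz":0,"wx":0,"wy":0,"wz":0}]'
```

```text
t: 7.68
tcp_pos: [0.5739, 0.1147, 0.3385]
tool_rot: [0.987, -0.159, -0.0, 0.0]
force: [-0.1, 0.6, -3.1]
finger_gap: 0.247
gripper_force: 60.0
t: 8.05
tcp_pos: [0.574, 0.1147, 0.3336]
tool_rot: [0.987, -0.159, -0.0, 0.0]
force: [0.3, -0.3, -2.9]
finger_gap: 0.246
gripper_force: 60.0
```

```bash
python3 -m inch '[{"dx":0,"dy":0,"dz":0.2,"wx":0,"wy":0,"wz":0},{"dx":0,"dy":0,"dz":0.2,"wx":0,"wy":0,"wz":0},{"dx":0,"dy":0,"dz":0,"wx":0,"wy":0,"wz":0}]';python3 -m inch '[{"dx":0,"dy":0,"dz":0.2,"wx":0,"wy":0,"wz":0},{"dx":0,"dy":0,"dz":0,"wx":0,"wy":0,"wz":0}]'
```

```text
t: 8.43
tcp_pos: [0.5742, 0.1147, 0.3305]
tool_rot: [0.987, -0.159, 0.0, -0.0]
force: [-1.4, -0.3, 0.6]
finger_gap: 0.249
gripper_force: 60.4
t: 8.68
tcp_pos: [0.5741, 0.1147, 0.3304]
tool_rot: [0.987, -0.159, 0.001, -0.0]
force: [-3.5, -1.5, 10.1]
finger_gap: 0.249
gripper_force: 61.8
```

```bash
python3 -m inch '[{"dx":0,"dy":0,"dz":-0.15,"wx":0,"wy":0,"wz":0},{"dx":0,"dy":0,"dz":0,"wx":0,"wy":0,"wz":0},{"dx":0,"dy":0,"dz":0,"wx":0,"wy":0,"wz":0},{"dx":0,"dy":0,"dz":0,"wx":0,"wy":0,"wz":0}]' 1;python3 -m inch '[{"dx":0,"dy":0,"dz":-2,"wx":0,"wy":0,"wz":0},{"dx":0,"dy":0,"dz":-4.5,"wx":0,"wy":0,"wz":0},{"dx":0,"dy":0,"dz":0,"wx":0,"wy":0,"wz":0}]'
python3 - <<'E'
from h import *
s=sense();c=cam('wrist');im=eyes.snapshot('wrist');cv2.imwrite('pics/w5.png',im[:,:,::-1])
print(s['t'],s['tcp_pos'])
import pickle;pickle.dump((c,s),open('w5.pkl','wb'))
X=np.array([.574,.1147]);d=np.array([.9497,-.3132])
print(proj(c,[*(X+.062*d),.2316+.078]),proj(c,[*X,.2316+.054]))
g=cv2.cvtColor(im,cv2.COLOR_RGB2GRAY);
E
```

```text
t: 9.18
tcp_pos: [0.5741, 0.1146, 0.3291]
tool_rot: [0.987, -0.159, -0.0, 0.0]
force: [0.5, -0.2, 0.7]
finger_gap: 0.999
gripper_force: 0.0
t: 9.55
tcp_pos: [0.5759, 0.1147, 0.3982]
tool_rot: [0.987, -0.159, 0.004, -0.001]
force: [-0.3, -0.0, -0.4]
finger_gap: 1.0
gripper_force: 0.0
9.55 [0.57588879 0.11471272 0.39821352]
[280.1411091  131.76029956] [279.5190331  251.93740912]
```

View pics/w5.png

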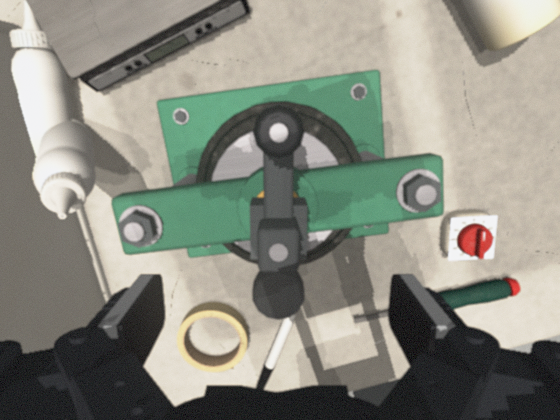

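The view confirms the crank is seated: knob at (279,132) and boss at (278.5,252), both within a pixel of the predicted fit. Now I'll take the knob.

```bash
python3 -m inch '[{"dx":3.1,"dy":0,"dz":0,"wx":0,"wy":0,"wz":0},{"dx":3.1,"dy":0,"dz":0,"wx":0,"wy":0,"wz":0},{"dx":0,"dy":0,"dz":2.5,"wx":0,"wy":0,"wz":0},{"dx":0,"dy":0,"dz":2.2,"wx":0,"wy":0,"wz":0},{"dx":0,"dy":0,"dz":0,"wx":0,"wy":0,"wz":0}]';python3 -m inch '[{"dx":0,"dy":0,"dz":0,"wx":0,"wy":0,"wz":0},{"dx":0,"dy":0,"dz":0,"wx":0,"wy":0,"wz":0},{"dx":0,"dy":0,"dz":0,"wx":0,"wy":0,"wz":0},{"dx":0,"dy":0,"dz":0,"wx":0,"wy":0,"wz":0},{"dx":0,"dy":0,"dz":0,"wx":0,"wy":0,"wz":0}]' 0 50; python3 -c "
from h import *
s=sense();print(s['tcp_pos'],s['q'])"
```

```text
t: 10.22
tcp_pos: [0.6314, 0.0952, 0.3437]
tool_rot: [0.987, -0.159, -0.004, 0.001]
force: [0.1, 0.4, -0.4]
finger_gap: 1.003
gripper_force: 0.0
t: 10.85
tcp_pos: [0.6332, 0.0952, 0.3481]
tool_rot: [0.987, -0.159, 0.001, -0.0]
force: [-0.0, 0.2, 1.6]
finger_gap: 0.241
gripper_force: 48.8
[0.63322112 0.09523377 0.34806932] [-2.49626814e-02  5.05220195e-01  1.34171289e+00  4.33890086e-05
  1.29331092e+00  1.86466763e+00]
```

```bash
python3 -m inch '[{"dx":-0.30,"dy":1.92,"dz":0.06,"wx":0,"wy":0,"wz":0},{"dx":-0.88,"dy":1.73,"dz":0.08,"wx":0,"wy":0,"wz":0},{"dx":-1.37,"dy":1.37,"dz":0.08,"wx":0,"wy":0,"wz":0},{"dx":-1.73,"dy":0.88,"dz":0.08,"wx":0,"wy":0,"wz":0},{"dx":-1.92,"dy":0.30,"dz":0.08,"wx":0,"wy":0,"wz":0}]'; cat > f.py <<'E'
from h import *
import sys
s=sense();M=R.from_quat(s['tool_rot']);C=np.array([.574,.1147])
p=s['tcp_pos'][:2]-C;th=np.arctan2(p[1],p[0]);f=np.array(s['force']);r=p/np.linalg.norm(p)
print('cw angle',np.degrees(-18.25*np.pi/180-th)%360,'rad mm',1e3*np.linalg.norm(p),'z',s['tcp_pos'][2],'Ftan(resist)',-f[:2]@np.array([r[1],-r[0]]),'Frad',f[:2]@r,'Fz',f[2],'t',s['t'],'tool y-axis',M.as_matrix()[:2,1].round(3),'wrist',s['q'][5])
E
python3 f.py
```

```text
t: 11.48
tcp_pos: [0.5542, 0.0556, 0.3442]
tool_rot: [0.987, -0.16, 0.001, -0.002]
force: [3.6, 6.3, 0.0]
finger_gap: 0.246
gripper_force: 49.2
cw angle 90.22932788582771 rad mm 62.35469483609449 z 0.3441561076966446 Ftan(resist) 1.4660660529113714 Frad -7.091542554103771 Fz 0.0004956402823501627 t 11.475 tool y-axis [-0.315 -0.949] wrist 1.7884960573222668
```

```bash
python3 -m inch '[{"dx":-1.92,"dy":-0.30,"dz":0.08,"wx":0,"wy":0,"wz":0},{"dx":-1.73,"dy":-0.88,"dz":0.08,"wx":0,"wy":0,"wz":0},{"dx":-1.37,"dy":-1.37,"dz":0.08,"wx":0,"wy":0,"wz":0},{"dx":-0.88,"dy":-1.73,"dz":0.08,"wx":0,"wy":0,"wz":0},{"dx":-0.30,"dy":-1.92,"dz":0.08,"wx":0,"wy":0,"wz":0},{"dx":0.30,"dy":-1.92,"dz":0.08,"wx":0,"wy":0,"wz":0},{"dx":0.88,"dy":-1.73,"dz":0.08,"wx":0,"wy":0,"wz":0},{"dx":1.37,"dy":-1.37,"dz":0.08,"wx":0,"wy":0,"wz":0},{"dx":1.73,"dy":-0.88,"dz":0.08,"wx":0,"wy":0,"wz":0},{"dx":1.92,"dy":-0.30,"dz":0.08,"wx":0,"wy":0,"wz":0}]';python3 f.py
```

```text
t: 12.72
tcp_pos: [0.5937, 0.1749, 0.3358]
tool_rot: [0.987, -0.158, -0.001, 0.001]
force: [-2.1, -1.1, 7.4]
finger_gap: 0.245
gripper_force: 50.1
cw angle 269.8718852388272 rad mm 63.35206075703198 z 0.335827651729393 Ftan(resist) 1.6832442587761811 Frad -1.6920999519980047 Fz 7.374086753669588 t 12.725 tool y-axis [-0.312 -0.95 ] wrist 1.9944441023898694
```

```bash
python3 -m inch '[{"dx":1.92,"dy":0.30,"dz":0.07,"wx":0,"wy":0,"wz":0},{"dx":1.73,"dy":0.88,"dz":0.07,"wx":0,"wy":0,"wz":0},{"dx":1.37,"dy":1.37,"dz":0.08,"wx":0,"wy":0,"wz":0},{"dx":0.88,"dy":1.73,"dz":0.08,"wx":0,"wy":0,"wz":0},{"dx":0.30,"dy":1.92,"dz":0.08,"wx":0,"wy":0,"wz":0},{"dx":-0.30,"dy":1.92,"dz":0.08,"wx":0,"wy":0,"wz":0},{"dx":-0.88,"dy":1.73,"dz":0.08,"wx":0,"wy":0,"wz":0}]';python3 f.py;  python3 -m inch '[{"dx":-1.37,"dy":1.37,"dz":0.08,"wx":0,"wy":0,"wz":0},{"dx":-1.73,"dy":0.88,"dz":0.08,"wx":0,"wy":0,"wz":0},{"dx":-1.92,"dy":0.30,"dz":0.08,"wx":0,"wy":0,"wz":0}]';python3 f.py
```

```text
t: 13.6
tcp_pos: [0.6116, 0.0644, 0.3304]
tool_rot: [0.987, -0.159, 0.001, -0.0]
force: [0.9, 0.6, 5.1]
finger_gap: 0.241
gripper_force: 49.7
cw angle 34.962789514908394 rad mm 62.74989272400451 z 0.3304277272345272 Ftan(resist) 1.0633907232916842 Frad 0.10169126188705419 Fz 5.0545856693186515 t 13.6 tool y-axis [-0.314 -0.95 ] wrist 1.8129153859704292
t: 13.98
tcp_pos: [0.5551, 0.0558, 0.3281]
tool_rot: [0.987, -0.159, 0.0, 0.0]
force: [1.1, 1.0, 5.1]
finger_gap: 0.243
gripper_force: 49.8
cw angle 89.52896297076043 rad mm 61.861551959681954 z 0.3281477357976178 Ftan(resist) 0.8007920880556858 Frad -1.2618751527180962 Fz 5.093356131165143 t 13.975 tool y-axis [-0.314 -0.949] wrist 1.7904976120532867
```

```bash
python3 -m inch '[{"dx":-1.92,"dy":-0.30,"dz":0.07,"wx":0,"wy":0,"wz":0},{"dx":-1.73,"dy":-0.88,"dz":0.07,"wx":0,"wy":0,"wz":0},{"dx":-1.37,"dy":-1.37,"dz":0.07,"wx":0,"wy":0,"wz":0}]';python3 f.py|cut -c1-120;  python3 -m inch '[{"dx":-0.88,"dy":-1.73,"dz":0.08,"wx":0,"wy":0,"wz":0},{"dx":-0.30,"dy":-1.92,"dz":0.08,"wx":0,"wy":0,"wz":0}]';python3 f.py;python3 -m inch '[{"dx":0.30,"dy":-1.92,"dz":0.08,"wx":0,"wy":0,"wz":0},{"dx":0.88,"dy":-1.73,"dz":0.08,"wx":0,"wy":0,"wz":0}]';python3 f.py
```

```text
t: 14.35
tcp_pos: [0.515, 0.0966, 0.3258]
tool_rot: [0.987, -0.159, -0.0, 0.0]
force: [3.5, -0.7, 2.1]
finger_gap: 0.249
gripper_force: 49.5
cw angle 144.71050794909146 rad mm 61.719548077446476 z 0.3257552038894916 Ftan(resist) 1.685112651247483 Frad -3.108647
t: 14.6
tcp_pos: [0.5155, 0.1353, 0.324]
tool_rot: [0.987, -0.158, -0.0, 0.001]
force: [3.2, -3.4, 2.4]
finger_gap: 0.236
gripper_force: 49.4
cw angle 181.1526282744733 rad mm 62.06289638520073 z 0.32401283363157307 Ftan(resist) 2.1514438911407936 Frad -4.104028607879075 Fz 2.4002046704143227 t 14.6 tool y-axis [-0.313 -0.95 ] wrist 1.93673860289086
t: 14.85
tcp_pos: [0.5383, 0.1662, 0.3223]
tool_rot: [0.987, -0.158, -0.0, 0.001]
force: [0.8, -5.0, 3.4]
finger_gap: 0.245
gripper_force: 49.6
cw angle 217.03868043229917 rad mm 62.62568872141079 z 0.3223211856120823 Ftan(resist) 2.1870026299626373 Frad -4.5765707510387905 Fz 3.374510962546441 t 14.85 tool y-axis [-0.312 -0.95 ] wrist 1.9906656711808337
```

```bash
python3 -m inch '[{"dx":1.37,"dy":-1.37,"dz":0.08,"wx":0,"wy":0,"wz":0}]'>/dev/null;python3 f.py|cut -c1-165;  python3 -m inch '[{"dx":1.73,"dy":-0.88,"dz":0.08,"wx":0,"wy":0,"wz":0}]'>/dev/null;python3 f.py|cut -c1-165;python3 -m inch '[{"dx":1.92,"dy":-0.30,"dz":0.08,"wx":0,"wy":0,"wz":0}]'>/dev/null;python3 f.py|cut -c1-165;python3 -m inch '[{"dx":0,"dy":0,"dz":0,"wx":0,"wy":0,"wz":0}]'>/dev/null;python3 f.py|cut -c1-165
```

```text
cw angle 234.66098785702326 rad mm 62.908497548832486 z 0.3215087321402946 Ftan(resist) 0.8829097997775863 Frad -4.6463995231622945 Fz 5.396213754298574 t 14.975 too
cw angle 252.19961628610702 rad mm 63.14554589264569 z 0.32069178442901847 Ftan(resist) 1.5386245908601541 Frad -4.232428662604493 Fz 6.084489189418623 t 15.1 tool y
cw angle 269.7655020045546 rad mm 63.30496628330831 z 0.3199104168071301 Ftan(resist) 1.5154626475703452 Frad -3.7280469864231693 Fz 7.460637994629958 t 15.225 tool 
cw angle 271.19244470393005 rad mm 63.166385897721916 z 0.3198449449858895 Ftan(resist) -0.35704594534986034 Frad -0.5819669298244243 Fz 6.9613355184630175 t 15.35 t
```

```bash
python3 -m inch '[{"dx":1.92,"dy":0.30,"dz":0.06,"wx":0,"wy":0,"wz":0}]'>/dev/null;python3 f.py|cut -c1-165;  python3 -m inch '[{"dx":1.73,"dy":0.88,"dz":0.06,"wx":0,"wy":0,"wz":0}]'>/dev/null;python3 f.py|cut -c1-165;python3 -m inch '[{"dx":1.37,"dy":1.37,"dz":0.06,"wx":0,"wy":0,"wz":0}]'>/dev/null;python3 f.py|cut -c1-165
```

```text
cw angle 286.35144497060037 rad mm 63.34397685450267 z 0.31932230607238565 Ftan(resist) 1.4726238047611782 Frad -1.3622652158540025 Fz 4.772431392268659 t 15.475 too
cw angle 304.2168227168428 rad mm 63.47716950813399 z 0.3185124966284136 Ftan(resist) 4.445383224061561 Frad -0.5052365202872031 Fz 5.404620613805471 t 15.6 tool y-a
cw angle 321.5690883449643 rad mm 63.46423852968656 z 0.3178443174696095 Ftan(resist) 4.704920785097534 Frad 0.5759742521741797 Fz 4.159360002857521 t 15.725 tool y-
```

```bash
python3 -m inch '[{"dx":0.88,"dy":1.73,"dz":0.04,"wx":0,"wy":0,"wz":0}]'>/dev/null;python3 f.py|cut -c1-165;  python3 -m inch '[{"dx":0.15,"dy":0.96,"dz":0.02,"wx":0,"wy":0,"wz":0}]'>/dev/null;python3 f.py|cut -c1-165;python3 -m inch '[{"dx":0,"dy":0,"dz":0,"wx":0,"wy":0,"wz":0}]'>/dev/null;python3 f.py|cut -c1-165
```

```text
cw angle 338.9779325223611 rad mm 63.226602422063 z 0.31738909856956316 Ftan(resist) 6.091262687383148 Frad 1.465114421056364 Fz 2.464833249949445 t 15.85 tool y-axi
cw angle 348.33791690664106 rad mm 62.75510918672775 z 0.3173084808877825 Ftan(resist) 7.575278516473435 Frad 2.9541472674190934 Fz 1.762303148043467 t 15.975 tool y
cw angle 348.78456542740855 rad mm 62.69815256787856 z 0.31732444849229635 Ftan(resist) 4.747581844250728 Frad 3.1478922759992507 Fz 2.6914401574063183 t 16.1 tool y
```

The press has gone firm: resistance at the knob is climbing, about 7.6 N and still well short of the 10–12 N that would crush the canister. I'll stop here and wind back about a turn.

```bash
python3 -m inch '[{"dx":-0.15,"dy":-0.96,"dz":-0.03,"wx":0,"wy":0,"wz":0},{"dx":-0.88,"dy":-1.73,"dz":-0.07,"wx":0,"wy":0,"wz":0},{"dx":-1.37,"dy":-1.37,"dz":-0.07,"wx":0,"wy":0,"wz":0},{"dx":-1.73,"dy":-0.88,"dz":-0.08,"wx":0,"wy":0,"wz":0},{"dx":-1.92,"dy":-0.30,"dz":-0.08,"wx":0,"wy":0,"wz":0},{"dx":-1.92,"dy":0.30,"dz":-0.07,"wx":0,"wy":0,"wz":0},{"dx":-1.73,"dy":0.88,"dz":-0.08,"wx":0,"wy":0,"wz":0},{"dx":-1.37,"dy":1.37,"dz":-0.07,"wx":0,"wy":0,"wz":0},{"dx":-0.88,"dy":1.73,"dz":-0.08,"wx":0,"wy":0,"wz":0},{"dx":-0.30,"dy":1.92,"dz":-0.08,"wx":0,"wy":0,"wz":0}]' - 35;python3 f.py
```

```text
t: 17.35
tcp_pos: [0.5152, 0.1336, 0.3244]
tool_rot: [0.987, -0.159, 0.002, -0.0]
force: [11.3, 0.1, -10.2]
finger_gap: 0.244
gripper_force: 48.5
cw angle 179.5958036373761 rad mm 61.73622688618954 z 0.324352785429404 Ftan(resist) -3.5392163546059576 Frad -10.760418458900467 Fz -10.230171448044784 t 17.35 tool y-axis [-0.313 -0.95 ] wrist 1.9338451611859595
```

The tool is pulling up a little (Fz −10 N), so I'll ease it downward to keep the crank seated.

```bash
python3 -m inch '[{"dx":0.30,"dy":1.92,"dz":0.1,"wx":0,"wy":0,"wz":0},{"dx":0.88,"dy":1.73,"dz":0,"wx":0,"wy":0,"wz":0}]' - 25;python3 f.py;python3 -m inch '[{"dx":1.37,"dy":1.37,"dz":-0.04,"wx":0,"wy":0,"wz":0},{"dx":1.73,"dy":0.88,"dz":-0.07,"wx":0,"wy":0,"wz":0},{"dx":1.92,"dy":0.30,"dz":-0.07,"wx":0,"wy":0,"wz":0}]';python3 f.py
```

```text
t: 17.6
tcp_pos: [0.5147, 0.0963, 0.3247]
tool_rot: [0.987, -0.159, 0.001, -0.002]
force: [5.1, 6.4, 1.7]
finger_gap: 0.244
gripper_force: 49.6
cw angle 144.53151745722985 rad mm 62.07643080367471 z 0.3246554741372154 Ftan(resist) -4.566742751122969 Frad -6.776848268348518 Fz 1.6632744353018523 t 17.6 tool y-axis [-0.314 -0.949] wrist 1.8590355575669328
t: 17.98
tcp_pos: [0.5531, 0.0561, 0.3267]
tool_rot: [0.987, -0.159, -0.002, -0.001]
force: [-2.3, 6.5, 7.3]
finger_gap: 0.243
gripper_force: 50.3
cw angle 91.3255642470885 rad mm 62.24481759124736 z 0.3266544700913566 Ftan(resist) -4.299897599248482 Frad -5.367520798485827 Fz 7.296628909266555 t 17.975 tool y-axis [-0.314 -0.949] wrist 1.7889148809976159
```

```bash
python3 -m inch '[{"dx":1.92,"dy":-0.30,"dz":-0.08,"wx":0,"wy":0,"wz":0},{"dx":1.73,"dy":-0.88,"dz":-0.08,"wx":0,"wy":0,"wz":0},{"dx":1.37,"dy":-1.37,"dz":-0.08,"wx":0,"wy":0,"wz":0},{"dx":0.88,"dy":-1.73,"dz":-0.08,"wx":0,"wy":0,"wz":0},{"dx":0.30,"dy":-1.92,"dz":-0.08,"wx":0,"wy":0,"wz":0},{"dx":-0.30,"dy":-1.92,"dz":-0.08,"wx":0,"wy":0,"wz":0},{"dx":0,"dy":0,"dz":0,"wx":0,"wy":0,"wz":0}]';python3 f.py
```

```text
t: 18.85
tcp_pos: [0.6368, 0.1139, 0.332]
tool_rot: [0.987, -0.158, 0.002, 0.001]
force: [2.6, 0.2, 6.1]
finger_gap: 0.243
gripper_force: 50.1
cw angle 342.4738272753596 rad mm 62.84815911973736 z 0.331986043605624 Ftan(resist) 0.2590826062873295 Frad 2.633267356922211 Fz 6.115364556951044 t 18.85 tool y-axis [-0.312 -0.95 ] wrist 1.8951926640294945
```

Wound back about a turn. Next I'll release the knob, rise, and tap the boss top gently with shut fingers to make sure the crank is fully seated.

```bash
python3 -m inch '[{"dx":0,"dy":0,"dz":0,"wx":0,"wy":0,"wz":0},{"dx":0,"dy":0,"dz":0,"wx":0,"wy":0,"wz":0},{"dx":0,"dy":0,"dz":0,"wx":0,"wy":0,"wz":0},{"dx":0,"dy":0,"dz":0,"wx":0,"wy":0,"wz":0}]' 1;python3 -m inch '[{"dx":0,"dy":0,"dz":-3,"wx":0,"wy":0,"wz":0},{"dx":0,"dy":0,"dz":-4,"wx":0,"wy":0,"wz":0},{"dx":0,"dy":0,"dz":0,"wx":0,"wy":0,"wz":0},{"dx":0,"dy":0,"dz":0,"wx":0,"wy":0,"wz":0},{"dx":0,"dy":0,"dz":0,"wx":0,"wy":0,"wz":0},{"dx":0,"dy":0,"dz":0,"wx":0,"wy":0,"wz":0}]' 0
python3 -c "
from h import *
s=sense();print(s['tcp_pos'],tool(np.array([.574,.1147,.36])-s['tcp_pos']))
c=cam('wrist');im=eyes.snapshot('wrist');cv2.imwrite('pics/w6.png',im[:,:,::-1])"
```

```text
t: 19.35
tcp_pos: [0.6358, 0.1142, 0.33]
tool_rot: [0.987, -0.159, -0.001, 0.0]
force: [-0.4, -0.4, -1.0]
finger_gap: 0.998
gripper_force: 0.0
t: 20.1
tcp_pos: [0.6357, 0.1144, 0.399]
tool_rot: [0.987, -0.159, -0.001, 0.0]
force: [-0.0, -0.3, -0.5]
finger_gap: -0.002
gripper_force: 0.0
[0.63574421 0.11438416 0.39903099] [-5.86  1.9   3.92]
```

```bash
python3 -m inch '[{"dx":-2.9,"dy":0.95,"dz":0,"wx":0,"wy":0,"wz":0},{"dx":-2.9,"dy":0.95,"dz":0,"wx":0,"wy":0,"wz":0},{"dx":0,"dy":0,"dz":2,"wx":0,"wy":0,"wz":0},{"dx":0,"dy":0,"dz":2,"wx":0,"wy":0,"wz":0},{"dx":0,"dy":0,"dz":0.5,"wx":0,"wy":0,"wz":0},{"dx":0,"dy":0,"dz":0.5,"wx":0,"wy":0,"wz":0},{"dx":0,"dy":0,"dz":0,"wx":0,"wy":0,"wz":0}]'; python3 -m inch '[{"dx":0,"dy":0,"dz":0.2,"wx":0,"wy":0,"wz":0},{"dx":0,"dy":0,"dz":0.2,"wx":0,"wy":0,"wz":0},{"dx":0,"dy":0,"dz":0,"wx":0,"wy":0,"wz":0}]' 
```

```text
t: 21.02
tcp_pos: [0.5753, 0.1145, 0.3505]
tool_rot: [0.987, -0.159, 0.0, -0.0]
force: [0.3, -0.5, 0.2]
finger_gap: -0.003
gripper_force: 0.0
t: 21.4
tcp_pos: [0.575, 0.1145, 0.3464]
tool_rot: [0.987, -0.159, -0.0, 0.0]
force: [-0.5, 0.3, 0.3]
finger_gap: -0.001
gripper_force: 0.0
```

```bash
for i in 1; do :; done; python3 -m inch '[{"dx":0,"dy":0,"dz":0.2,"wx":0,"wy":0,"wz":0},{"dx":0,"dy":0,"dz":0,"wx":0,"wy":0,"wz":0}]'|grep -E 'pos|force:'; python3 -m inch '[{"dx":0,"dy":0,"dz":0.15,"wx":0,"wy":0,"wz":0},{"dx":0,"dy":0,"dz":0,"wx":0,"wy":0,"wz":0}]'|grep -E 'pos|force:'
```

```text
tcp_pos: [0.575, 0.1145, 0.3443]
force: [-0.1, 0.8, -0.7]
gripper_force: 0.0
tcp_pos: [0.575, 0.1145, 0.3428]
force: [-0.5, -0.4, -0.1]
gripper_force: 0.0
```

```bash
python3 -m inch '[{"dx":0,"dy":0,"dz":0.15,"wx":0,"wy":0,"wz":0},{"dx":0,"dy":0,"dz":0,"wx":0,"wy":0,"wz":0}]'|grep -E 'pos|force:'
```

```text
tcp_pos: [0.5753, 0.1146, 0.3425]
force: [-1.1, -0.2, 4.5]
gripper_force: 2.4
```

```bash
python3 -m inch '[{"dx":0,"dy":0,"dz":-2,"wx":0,"wy":0,"wz":0},{"dx":0,"dy":0,"dz":-4,"wx":0,"wy":0,"wz":0},{"dx":0,"dy":0,"dz":-4,"wx":0,"wy":0,"wz":0},{"dx":0,"dy":0,"dz":0,"wx":0,"wy":0,"wz":0},{"dx":0,"dy":0,"dz":0,"wx":0,"wy":0,"wz":0}]' && python3 -c "
from station import workorder
print(workorder.sign_off())"
```

```text
t: 22.78
tcp_pos: [0.5746, 0.1145, 0.4406]
tool_rot: [0.987, -0.159, -0.001, 0.0]
force: [-1.2, -0.7, 0.0]
finger_gap: 0.0
gripper_force: 0.0
the job is handed in; nothing more can be done
None
```

I handed the job in at 22.8 s: the crank is seated, the lid was wound down until the press went firm (about 7.6 N at the knob, below the 10–12 N crush range), and the screw was backed off about a turn, leaving the plate an estimated 12 mm clear. Lid-home and plate clearance are judged from knob force and screw height, not seen directly, and sign-off returned no verdict.

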